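# Release and slide open a radio's battery cover with a pin tool

## Robot

A 6-joint arm with a two-finger parallel gripper is mounted at the origin on the work surface. World frame = base frame: x ahead of the robot, y to its left, z up, the work surface at z = 0. Lengths are in mm, angles in degrees, forces in N, time in s.
With the tool pointing down it reaches from about 350 to 850 mm from the base axis. Payload 8.1 kg.
Tool frame: the origin (TCP) lies between the finger pads; the fingertips stand 17 mm ahead of it and the grasp point (between the pads) lies 2 mm behind it; z points along the fingers, y is the line along which they close (so a half turn about z gives the same grasp; the last joint's range is limited). The gripper opens to 85 mm and grips with 20 to 120 N. Pads are 22 mm wide; open, the fingers measure 114 mm over their backs; the gripper's body (76 mm by 85 mm) begins 54 mm behind the grasp point. The pads swing forward as they close: fully open they stand 13 mm farther back than shut.
Start: joints at [-80.867, 7.471, 85.268, -0, 87.261, -4.893], TCP at [145.438, -582.111, 248.292] pointing down, gripper open.
Joint ranges: [-169.43, 169.43], [-51.17, 129.36], [1.28, 143.12], [-76.62, 256.62], [0, 156.53], [-152.29, 152.29]. Speed limits (degrees/s): [136.94, 136.94, 159.86, 180, 180, 180].

## Interface

Orientations are given as [roll, pitch, yaw] about the fixed x, y, z axes, in that order (R = Rz(yaw) Ry(pitch) Rx(roll)).
In Python, from bench import sense, snapshot, hand_in, trace, place_of gives the robot as it stands.
- The arm moves only by the shell command python3 -m handwheel 'ROWS' [FORCE]. ROWS is JSON, a list of rows, each a list of 7 numbers: the opening, from -1 (shut) to 1 (fully open), then the shift along the tool's x, y, z in cm, then the turn, a rotation vector about the tool's x, y, z in rad. A call has 1 to 12 rows; each row shifts and turns the commanded pose from where the row before left it, along the tool's axes as they then stand; what a row does not reach is not made up. A row lasts 1/12 s, in which the tool goes at most 41.7 mm and 7.16 degrees, less where a joint would pass 70% of its speed; a pose out of reach is approached as far as the arm can. A call with a gripper value outside its range is refused whole. The fingers move at their own pace and stop on an object; FORCE is the grip in N (left out, the last holds). Time passes only in rows, so rows that do not move let the fingers close. It gives the time, the measured TCP pose, the force, the opening and the grip force at its end, in the units of the state.
- sense(): the state, without advancing time (a new reading comes with each control period).
- snapshot(name): name is "side" or "top" or "wrist"; returns a dict with "image" (420x560x3 uint8, red, green, blue), "intrinsics" (3x3 intrinsics, pixels), "R" (3x3) and "t" (3): a world point X has camera coordinates R X + t. Camera axes: x right, y down, z forward; pixel columns grow to the right and rows downward; lengths in mm; the calibration is good to about 2 mm. A picture is of the moment at which its call begins. There is no depth.
- hand_in(): hands the job in; it is judged then, once.
Trained networks look in a picture, given as the dict that the camera call returned (one of the last four; its "shot" number tells which), for a name from the list of things; names that differ only in an ending like _2 or _b are one class to them, and where a whole thing is asked for, a point or a joint stands for the part that bears it (a point fixed in the world has none). Each returns a list of dicts, best first, with "conf" (0 to 1); they miss things now and then, are a little off and sometimes report something else, mostly with a low value. They report only what shows in the picture. A call takes as long as a camera call. They do not tell look-alikes from the thing itself.
- trace(picture, query): "pixels" (420x560 bool, what is visible of it).
- place_of(picture, query): "location" ([x, y, z] in mm, in world coordinates, good to about 4 mm: a listed point, or the origin of a listed thing).
The state is a dict: "time": time; "joint_pos": joint angles; "qd": joint speeds; "joint_efforts": joint torques, N m; "tool_pos": TCP position; "tcp_rot": TCP orientation; "ft_force": force on the tool from outside, world axes, zero at the start; "wrist_torque": the same for the moment, N m; "finger_gap": finger opening in mm; "grip_force": force on a finger pad.
Only numpy, scipy, OpenCV 4.12 (cv2) and the standard library are available. Lean on these libraries where they do the work, as an engineer would, in place of code of your own. Each camera call takes 0.05 s, during which the arm holds its last target. There are 200 camera calls.

## Task

Take the pin tool from its wooden stand, push its pin down the small hole in the battery cover of the radio to press and hold the recessed release button, and with the button held down push the cover away all the way until it stops at the end bar. Then pull the pin out so that the cover locks open, and put the tool back upright in its stand, pin fully down the hole. Be gentle: touch the radio with the tool only, never let the tool's downward press and sideways push on it add up to more than about 15 N, and leave the microphone, remote control and mug alone.

Things in the scene. Friction and masses are not known exactly. Their poses are not given: they have to be found in the camera images.
- radio: portable radio, black case 200 x 150 mm (its x, y), upper face 60 mm above the table, fixed. Origin: centre of its underside. Its +x points from the end with two knobs and an amber window to the end with two metal sockets. On top, a grey cover (90 x 74 x 5 mm) runs between two low aluminium rails towards +x, where a low end bar lies
- recess (a point): centre of the mouth of the round hole in the square grey block (36 x 36 mm, top 88 mm above the table) that stands on the cover and moves with it. Hole 9 mm wide, chamfered to 13 mm, straight down. The steel button (7.6 mm wide) lies 2 to 17 mm below the mouth, differently each time and not measured: feel for it. Fully down it meets a rigid stop 5.5 mm lower
- cover (a joint): how far the battery cover has been slid along the radio's +x, m: 0 shut, 0.040 fully open against its stop. Needs about 3 N sideways. Locked at 0, and it catches again about every 10 mm if the button is let up on the way; at fully open (beyond 0.0385) it locks open when the button comes up
- button (a joint): how far the release button is pressed down, m: 0 up, 0.0055 fully down, at its rigid stop. Spring: 2.5 N to start, about 7 N fully down. The cover is freed beyond 0.0045
- tool_grip (a point): centre of the handle of the pin tool, 56 mm above the tip of its pin. The tool stands upright: square black handle 18 x 18 mm, 60 mm tall (its sides along the tool's x and y), with a steel pin of 6 mm diameter that sticks out 26 mm below the handle. Mass about 60 g. z points up the handle
- tool_tip (a point): tip of the pin of the pin tool, on its axis, 26 mm below the handle's underside
- tool: the whole pin tool, origin at the tip of the pin
- stand_hole0 (a point): centre of the mouth of the hole in the tool stand's top, 35 mm above the table. Stand: square wooden block, 60 x 60 x 35 mm, fixed. Hole 10 mm wide, chamfered, 28 mm deep; the tool stands in it with the handle's underside on the block's top
- mic: black hand microphone lying flat, 110 x 55 x 30 mm, origin under the middle of its wide part; bystander
- remote: black remote control lying flat, 160 x 45 x 20 mm, origin under its centre; bystander
- mug: white mug, 80 mm wide, 90 mm tall, origin under its centre; bystander
Mind the look-alikes: they are no part of the job. Of the things that look like the tool, the middle-sized one is meant. Of the things that look like the part that bears stand_hole0, the smaller one is meant.

How it is judged:
By the outcome, as a careful person would: the job done as asked, in the order asked, and still so for the second after the job is handed in, with the robot touching nothing.
It also fails if it takes over 70 s, if anything falls off the work surface, if the arm or the gripper's body presses on something with over 40 N, if the wrist force passes 120 N, or if a joint passes its speed limit or range.

## Working session

There is one attempt and no reset: what is moved stays moved. The work goes in short steps, Python scripts to look and compute and a shell command to move; the robot and the scene stay as the last step left them, time stands still between calls to the robot, and variables do not carry over. Pictures are saved under pics/ and viewed, at most 12 in all, crops included, and the job is handed in when it is done.

```bash
mkdir -p pics; ls
python3 - <<'E'
from bench import *
import cv2,numpy as np
s=sense(); print(s)
ims=[]
for n in ["top","side"]:
    p=snapshot(n); cv2.imwrite(f"pics/{n}0.png",p["image"][:,:,::-1])
    print(n,p["intrinsics"],p["R"],p["t"])
    for q in ["radio","recess","tool_grip","tool_tip","tool","stand_hole0","mic","remote","mug"]:
        for d in place_of(p,q)[:4]:
            print(n,q,round(d["conf"],2),np.round(d["location"],1))
E
```

```text
pics
{'time': 0.0, 'joint_pos': array([-8.08686260e+01,  7.51540195e+00,  8.53325369e+01, -2.32453084e-04,
        8.72607429e+01, -4.89225098e+00]), 'qd': array([-0.07477598,  0.03348539, -0.07032033, -0.05574077,  0.00688008,
        0.01644623]), 'joint_efforts': array([-1.64214703e-04, -5.69409156e+01, -5.00552666e+01, -4.49265031e-05,
        1.51324173e-02, -3.42735359e-05]), 'tool_pos': array([ 145.33602136, -581.57739854,  247.21011656]), 'tcp_rot': array([-1.79891694e+02, -9.03728660e-03,  1.40236278e+01]), 'ft_force': array([-0.13020623,  0.17897936,  0.22058026]), 'wrist_torque': array([-0.02777665,  0.03068608,  0.00178598]), 'grip_force': 0.0, 'finger_gap': 85.52671464567561}
top [[519.33158988   0.         280.12827752]
 [  0.         519.33158988 209.29462229]
 [  0.           0.           1.        ]] [[-0.02374741 -0.99964201  0.01232508]
 [-0.99768719  0.02291195 -0.06399466]
 [ 0.06368935 -0.01381628 -0.99787413]] [ -36.43338698  539.58398679 1295.88224662]
top radio 0.79 [592.4 -41.8   4.4]
top recess 0.69 [579.1 -40.5  94.7]
top tool_grip 0.66 [ 449.9 -336.4   69
[... 794 characters left out ...]
]] [-507.74743268  146.87636014  931.7734038 ]
side radio 0.59 [594.  -41.9   2.4]
side recess 0.52 [ 706.  -325.3    1.2]
side tool_grip 0.94 [ 424.3 -241.5   75.3]
side tool_grip 0.78 [ 449.4 -333.    67.1]
side tool_grip 0.52 [ 491.4 -416.3   38.6]
side tool_tip 0.78 [ 453.1 -331.6    7.1]
side tool_tip 0.77 [ 420.4 -247.    -1. ]
side tool_tip 0.7 [ 493.5 -414.6    3.8]
side tool 0.62 [ 491.  -414.5    2.2]
side tool 0.59 [ 453.  -336.1    6.5]
side tool 0.56 [ 422.  -242.3    2.1]
side stand_hole0 0.84 [ 317.6 -314.7   44.3]
side stand_hole0 0.74 [ 450.5 -333.8   30. ]
side mic 0.56 [421.5 330.8  -3.5]
side remote 0.57 [737.5 312.7  -0.8]
side mug 0.88 [ 7.092e+02 -3.240e+02  4.000e-01]
```

View pics/top0.png

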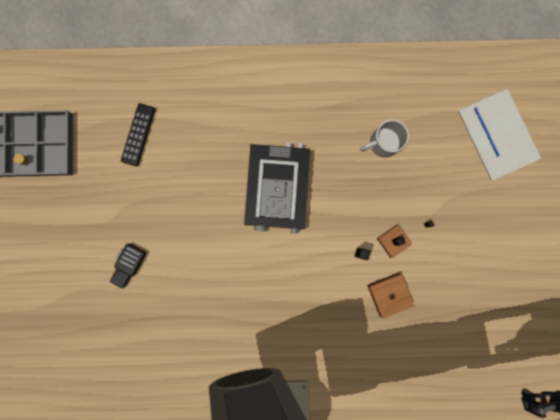

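View pics/side0.png

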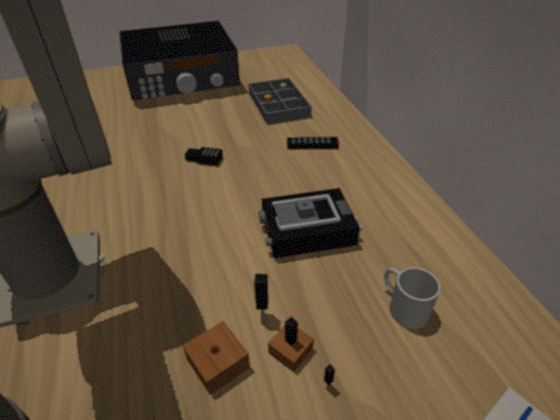

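Three things look like the tool in the side view: the tall one at (261,291), the middle one at (291,330) in a stand, and the small one at (329,374). There are two stands, large at (216,355) and small at (291,345). The middle-sized tool in the smaller stand fits the description. I'll confirm it with a crop and measure yaws from the masks.

```bash
cat > h.py <<'E'
from bench import *
import cv2,numpy as np
def pix(p,X):
    c=p["R"]@np.array(X,float)+p["t"]; u=p["intrinsics"]@c; return u[:2]/u[2]
def ray(p,uv,z):
    d=p["R"].T@np.linalg.inv(p["intrinsics"])@np.array([uv[0],uv[1],1.]); o=-p["R"].T@p["t"]
    return o+d*(z-o[2])/d[2]
def crop(p,r,name,k):
    a,b,c,d=r; cv2.imwrite("pics/"+name,cv2.resize(p["image"][b:d,a:c,::-1],None,fx=k,fy=k,interpolation=cv2.INTER_CUBIC))
E
python3 - <<'E'
from h import *
p=snapshot("side"); t=snapshot("top")
a=cv2.resize(p["image"][260:400,180:350],None,fx=3,fy=3,interpolation=2)
b=cv2.resize(t["image"][210:325,345:445],None,fx=3,fy=3,interpolation=2)
h=max(a.shape[0],b.shape[0]);f=lambda i:np.vstack([i,np.zeros((h-len(i),i.shape[1],3),np.uint8)])
cv2.imwrite("pics/c1.png",np.hstack([f(a),f(b)])[:,:,::-1])
for q,z in [("radio",60),("cover",65),("stand_hole0",35),("tool",86)]:
    for d in trace(t,q)[:3]:
        m=d["pixels"].astype(np.uint8)
        ys,xs=np.nonzero(m)
        P=np.array([ray(t,(x,y),z)[:2] for x,y in zip(xs,ys)],np.float32)
        r=cv2.minAreaRect(P); print(q,round(d["conf"],2),len(xs),r,(xs.mean(),ys.mean()))
E
```

```text
radio 0.6 5167 ((591.3636474609375, -41.504798889160156), (152.2330322265625, 221.46087646484375), 84.4699935913086) (np.float64(277.2637894329398), np.float64(186.95703502999805))
cover 0.67 1098 ((563.2928466796875, -39.985206604003906), (73.73190307617188, 90.9647216796875), 83.81027221679688) (np.float64(276.5218579234973), np.float64(198.14025500910748))
stand_hole0 0.6 1396 ((317.3389892578125, -317.1632385253906), (93.08218383789062, 93.85645294189453), 18.89893341064453) (np.float64(390.63896848137534), np.float64(295.59885386819485))
stand_hole0 0.58 590 ((451.800537109375, -331.7289733886719), (64.47956085205078, 67.834228515625), 32.97947692871094) (np.float64(393.6423728813559), np.float64(241.22033898305085))
tool 0.66 160 ((423.1636047363281, -242.96253967285156), (35.90764617919922, 26.108531951904297), 74.03324127197266) (np.float64(362.9375), np.float64(253.825))
tool 0.52 50 ((490.64068603515625, -404.6108093261719), (19.457870483398438, 14.410331726074219), 88.6606216430664) (np.float64(429.24), np.float64(224.26))
tool 0.43 96 ((451.69744873046875, -328.4270324707031), (28.88211441040039, 19.119279861450195), 88.63604736328125) (np.float64(397.8541666666667), np.float64(240.90625))
```

View pics/c1.png

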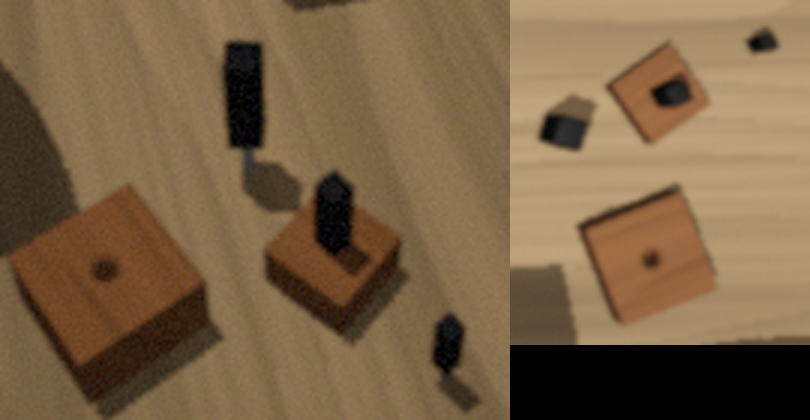

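Confirmed: the middle-sized tool, side (291,330), stands in the smaller block. Next I move above it for a wrist view.

```bash
python3 -m handwheel '[[1,3.6,-1.7,0,0,0,0],[1,3.6,-1.7,0,0,0,0],[1,3.6,-1.7,0,0,0,0],[1,3.6,-1.7,0,0,0,0],[1,3.6,-1.7,0,0,0,0],[1,3.6,-1.7,0,0,0,0],[1,3.6,-1.7,0,0,0,0],[1,3.6,-1.7,0,0,0,0],[1,3.6,-1.7,0,0,0,0],[1,0,0,0,0,0,0],[1,0,0,0,0,0,0]]' 40
python3 - <<'E'
from h import *
s=sense(); print(s["tool_pos"],s["tcp_rot"])
p=snapshot("wrist"); cv2.imwrite("pics/w1.png",p["image"][:,:,::-1])
c=-p["R"].T@p["t"]; print("cam",c-s["tool_pos"],p["R"][2],p["intrinsics"][0,0])
for q in ["tool","tool_grip","stand_hole0"]:
    for d in place_of(p,q)[:3]: print(q,d["conf"],np.round(d["location"],1),pix(p,d["location"]))
E
```

```text
time: 2.22
tool_pos: [424.2, -353.5, 248.3]
tcp_rot: [180.0, -0.0, 14.3]
ft_force: [-1.8, -0.7, -0.1]
finger_gap: 85.2
grip_force: 0.0
[ 424.21302819 -353.50767627  248.34424054] [ 1.79999935e+02 -4.77833138e-03  1.42701975e+01]
cam [ 73.85803119  18.77859346 124.23264116] [-0.29029542 -0.07371677 -0.9540935 ] 366.2446056435288
tool 0.9 [ 450.7 -333.3    6.3] [266.85900329 138.62557832]
tool 0.73 [ 490.  -415.2   -2.1] [356.12296447 119.43533124]
tool 0.72 [ 426.4 -243.7    0.6] [174.93671645 139.43833557]
tool_grip 0.77 [ 454.2 -332.7   61. ] [264.9297066  142.51794709]
tool_grip 0.65 [ 425.9 -247.7   74.6] [154.86894541 152.82502296]
tool_grip 0.65 [ 492.6 -413.9   39.4] [364.88786669 119.6873086 ]
stand_hole0 0.84 [ 313.8 -318.8   48.3] [218.49252392 275.85246933]
stand_hole0 0.74 [ 449.4 -328.1   34.5] [259.96767096 142.46008665]
```

View pics/w1.png

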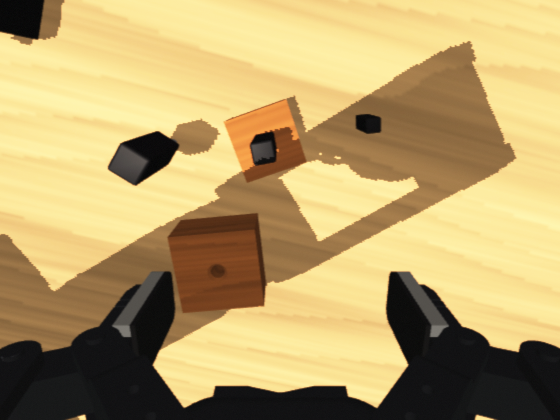

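The wrist view shows the tool at (263,148) in the small stand at (266,138), the tall look-alike at (140,158), the small one at (368,123) and the large stand at (218,270). I'll fit a box model to get exact position and yaw.

```bash
cat >> h.py <<'E'
from scipy.optimize import minimize
def box(x,y,yaw,L,W,z0,z1):
    c,s=np.cos(yaw),np.sin(yaw)
    return [(x+c*a*L/2-s*b*W/2,y+s*a*L/2+c*b*W/2,z) for a in(-1,1) for b in(-1,1) for z in(z0,z1)]
def sil(p,pts,k=4):
    u=np.array([pix(p,X) for X in pts]); h=cv2.convexHull(((u+.5)*k*16).astype(np.int32).reshape(-1,1,2))
    m=np.zeros((420*k,560*k),np.uint8); cv2.fillConvexPoly(m,h,255,shift=4); return cv2.resize(m,(560,420),interpolation=cv2.INTER_AREA)/255.
def fit(ps,ms,x0,L,W,z0,z1,step=(3,3,.2)):
    def cost(v): return sum(np.abs(sil(p,box(v[0],v[1],v[2],L,W,z0,z1))-m).sum()/m.sum() for p,m in zip(ps,ms))
    best=None
    for a in np.arange(0,90,15):
        v0=np.array([x0[0],x0[1],np.radians(a)]); S=np.vstack([v0]+[v0+np.eye(3)[i]*step[i] for i in range(3)])
        r=minimize(cost,v0,method="Nelder-Mead",options=dict(initial_simplex=S,maxiter=120,xatol=.02,fatol=1e-4))
        if best is None or r.fun<best.fun: best=r
    return best.x[:2].round(1),np.degrees(best.x[2])%90,best.fun
E
python3 - <<'E'
from h import *
P=[snapshot("wrist"),snapshot("side"),snapshot("top")]
M=[]; S=[]
for p in P:
    u=pix(p,(451,-333,65)); v=pix(p,(451,-333,86))
    g=p["image"].max(2).astype(int)
    print(g[int(u[1])-12:int(u[1])+14:2,int(u[0])-14:int(u[0])+16:2].tolist() if p is P[0] else "")
    for q,L in (("tool",M),("stand_hole0",S)):
        D=[d for d in trace(p,q) if np.hypot(*(np.argwhere(d["pixels"]).mean(0)[::-1]-u))<14]
        L.append(max(D,key=lambda d:d["conf"])["pixels"].astype(float) if D else None)
        print(q,[ (round(d["conf"],2),d["pixels"].sum()) for d in D])
for i in range(3):
    if M[i] is not None: print("tool",i,fit([P[i]],[M[i]],(451,-332),18,18,35,95))
I=[i for i in range(3) if M[i] is not None]; print("tool all",fit([P[i] for i in I],[M[i] for i in I],(451,-332),18,18,35,95))
for i in range(3):
    if S[i] is not None: print("stand",i,fit([P[i]],[np.maximum(S[i],M[i]*0 if M[i] is None else 0)],(451,-332),60,60,0,35))
E
```

```text
[[245, 246, 245, 214, 91, 43, 20, 12, 10, 11, 11, 12, 44, 110, 114], [247, 246, 202, 20, 14, 14, 12, 12, 14, 12, 12, 12, 32, 114, 121], [243, 226, 50, 10, 13, 11, 11, 10, 14, 14, 14, 11, 18, 108, 129], [236, 112, 12, 13, 14, 14, 22, 27, 32, 40, 42, 17, 15, 96, 127], [190, 31, 29, 37, 45, 53, 60, 70, 69, 66, 59, 24, 11, 81, 126], [98, 79, 85, 85, 83, 81, 77, 73, 71, 69, 63, 32, 9, 50, 128], [122, 82, 91, 87, 82, 80, 77, 73, 70, 67, 64, 39, 11, 35, 130], [204, 74, 88, 86, 84, 81, 77, 75, 71, 69, 64, 47, 14, 32, 156], [218, 70, 85, 84, 82, 79, 78, 74, 70, 67, 65, 54, 17, 61, 241], [241, 80, 84, 84, 81, 79, 76, 74, 71, 68, 64, 57, 25, 81, 244], [246, 124, 79, 80, 79, 77, 75, 73, 71, 67, 65, 61, 30, 105, 210], [247, 172, 72, 80, 77, 75, 74, 72, 69, 68, 65, 61, 38, 66, 126], [244, 206, 67, 78, 78, 73, 71, 70, 68, 66, 64, 62, 45, 88, 133]]
tool [(0.64, np.int64(738))]
stand_hole0 [(0.94, np.int64(3536))]

tool []
stand_hole0 [(0.53, np.int64(325))]

tool [(0.63, np.int64(96))]
stand_hole0 [(0.69, np.int64(559))]
tool 0 (array([ 450.8, -333.4]), np.float64(20.133237156416133), np.float64(0.09142887507306445))
tool 2 (array([ 451.9, -335.4]), np.float64(11.91978930249452), np.float64(0.19407679738562092))
tool all (array([ 451. , -333.5]), np.float64(19.851968058969383), np.float64(0.3371320208300122))
stand 0 (array([ 451.3, -333.2]), np.float64(33.235801395876024), np.float64(0.25163139916600125))Traceback (most recent call last):
  File "<stdin>", line 16, in <module>
TypeError: unsupported operand type(s) for *: 'NoneType' and 'int'
```

Tool is at (451,-333.4) with yaw 20 (mod 90). I'll grasp at yaw 110, so the fingers close along the push direction and joint 6 stays in range.

```bash
python3 -m handwheel '[[1,0,0,0,0,0,-0.12],[1,0,0,0,0,0,-0.12],[1,0,0,0,0,0,-0.12],[1,0,0,0,0,0,-0.12],[1,0,0,0,0,0,-0.12],[1,0,0,0,0,0,-0.12],[1,0,0,0,0,0,-0.12],[1,0,0,0,0,0,-0.12],[1,0,0,0,0,0,-0.12],[1,0,0,0,0,0,-0.12],[1,0,0,0,0,0,-0.12],[1,0,0,0,0,0,-0.12]]'
python3 -m handwheel '[[1,0,0,0,0,0,-0.115],[1,0,0,0,0,0,-0.115],[1,0,0,0,0,0,0],[1,0,0,0,0,0,0]]'
cat >> h.py <<'E'
from scipy.spatial.transform import Rotation as Ro
def togo(x,y,z=None,yaw=None):
    s=sense(); R=Ro.from_euler("xyz",s["tcp_rot"],degrees=True).as_matrix()
    d=np.array([x,y,s["tool_pos"][2] if z is None else z])-s["tool_pos"]
    print("TCP",s["tool_pos"].round(2),s["tcp_rot"].round(2),"F",s["ft_force"].round(2),"gap",round(s["finger_gap"],1),"GO cm",(R.T@d/10).round(3),"turn",None if yaw is None else round(-np.radians(yaw-s["tcp_rot"][2]),4))
E
python3 -c "
from h import *
togo(451,-333.4,72,110)"
```

```text
time: 3.87
tool_pos: [422.7, -355.2, 248.3]
tcp_rot: [-180.0, 0.0, 96.9]
ft_force: [-0.2, -0.5, -0.7]
finger_gap: 85.5
grip_force: 0.0
time: 4.2
tool_pos: [422.7, -355.2, 248.3]
tcp_rot: [180.0, 0.0, 109.5]
ft_force: [-0.1, -0.8, 0.0]
finger_gap: 85.7
grip_force: 0.0
TCP [ 422.72 -355.16  248.31] [180.     0.   109.51] F [-0.08 -0.79  0.03] gap 85.7 GO cm [ 1.108  3.392 17.631] turn -0.0086
```

```bash
python3 -m handwheel '[[1,1.1,1.7,0,0,0,-0.009],[1,0,1.7,0,0,0,0],[0.2,0,0,2.5,0,0,0],[0.2,0,0,2.5,0,0,0],[0.2,0,0,2.5,0,0,0],[0.2,0,0,0,0,0,0],[0.2,0,0,0,0,0,0]]'
python3 - <<'E'
from h import *
togo(451,-333.4,72,110)
p=snapshot("wrist"); crop(p,(80,100,480,420),"w2.png",2)
E
```

```text
time: 4.78
tool_pos: [450.0, -332.3, 172.0]
tcp_rot: [-179.9, -0.2, 110.1]
ft_force: [0.1, -0.2, 0.8]
finger_gap: 51.3
grip_force: 0.0
TCP [ 450.01 -332.34  171.99] [-179.9    -0.19  110.08] F [ 0.14 -0.17  0.77] gap 51.3 GO cm [-0.167  0.074  9.998] turn 0.0013
```

View pics/w2.png

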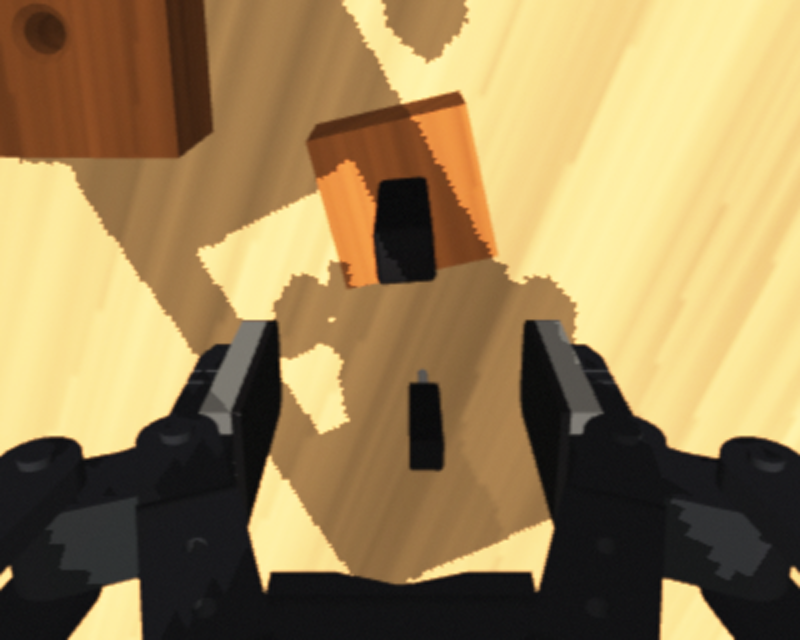

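The crop shows the tool at (405,230), nearly square to the fingers, with its stand behind. The small look-alike at (425,425) is out of the way. I'll refit from this closer view.

Run:
```python
from h import *
p=snapshot("wrist"); u=pix(p,(451,-333.4,65))
for q,a in (("tool",(18,18,35,95)),("stand_hole0",(60,60,0,35))):
  for d in trace(p,q)[:3]:
    m=d["pixels"]; c=np.argwhere(m).mean(0)[::-1]
    if np.hypot(*(c-u))<35: print(q,d["conf"],c,m.sum(),fit([p],[m.astype(float)],(451,-333.4),*a))
togo(451,-333.4,72,110)
```

```text
tool 0.6 [280.79403606 212.80582524] 1442 (array([ 450.6, -331.7]), np.float64(24.3567591360302), np.float64(0.09712817165701232))
stand_hole0 0.9 [280.24257426 187.02438577] 5454 (array([ 450.8, -332.4]), np.float64(33.086185220954384), np.float64(0.26444415683398403))
TCP [ 451.92 -334.16  175.76] [179.9    0.18 110.17] F [ 0.62  0.46 -0.07] gap 51.2 GO cm [ 0.136 -0.078 10.375] turn 0.0029
```

```bash
python3 -m handwheel '[[0.2,0,0,2.5,0,0,-0.02],[0.2,0,0,2.5,0,0,-0.015],[0.2,0,0,2.5,0,0,0],[0.2,0,0,1.5,0,0,0],[0.2,0.05,0,1.1,0,0,0],[0.2,0,0,0,0,0,0],[0.2,0,0,0,0,0,0],[0.2,0,0,0,0,0,0]]'
python3 -m handwheel '[[-1,0,0,0,0,0,0],[-1,0,0,0,0,0,0],[-1,0,0,0,0,0,0],[-1,0,0,0,0,0,0],[-1,0,0,0,0,0,0],[-1,0,0,0,0,0,0]]' 60
python3 -m handwheel '[[-1,0,0,0,0,0,0],[-1,0,0,0,0,0,0]]'
python3 -m handwheel '[[-1,0,0,0,0,0,0]]'
python3 -m handwheel '[[-1,0,0,0,0,0,0]]'
```

```text
time: 5.65
tool_pos: [451.8, -333.6, 74.2]
tcp_rot: [179.9, 0.1, 112.2]
ft_force: [0.3, 0.6, 0.9]
finger_gap: 51.0
grip_force: 0.0
time: 6.15
tool_pos: [451.5, -333.3, 73.6]
tcp_rot: [179.9, 0.1, 112.2]
ft_force: [-0.2, 0.2, 6.4]
finger_gap: 17.5
grip_force: 58.7
time: 6.32
tool_pos: [451.5, -333.4, 73.6]
tcp_rot: [179.9, 0.1, 112.2]
ft_force: [-0.6, 0.3, 5.7]
finger_gap: 17.4
grip_force: 58.7
time: 6.4
tool_pos: [451.5, -333.3, 73.6]
tcp_rot: [180.0, 0.1, 112.2]
ft_force: [-0.9, 0.6, 6.5]
finger_gap: 17.4
grip_force: 58.7
time: 6.48
tool_pos: [451.4, -333.3, 73.6]
tcp_rot: [180.0, 0.1, 112.2]
ft_force: [-0.1, -0.1, 5.6]
finger_gap: 17.2
grip_force: 58.7
```

```bash
python3 -m handwheel '[[-1,0,0,-0.5,0,0,0],[-1,0,0,-1,0,0,0],[-1,0,0,-1.5,0,0,0],[-1,0,0,-2,0,0,0],[-1,0,0,-2,0,0,0],[-1,0,0,-2,0,0,0],[-1,0,0,-2,0,0,0],[-1,0,0,-2,0,0,0],[-1,0,0,0,0,0,0],[-1,0,0,0,0,0,0]]'
python3 -m handwheel '[[-1,1,1,0,0,0,0],[-1,1.7,2.1,0,0,0,0],[-1,1.7,2.1,0,0,0,0],[-1,1.7,2.1,0,0,0,0],[-1,1.7,2.1,0,0,0,0],[-1,1.7,2.1,0,0,0,0],[-1,1.7,2.1,0,0,0,0],[-1,1.7,2.1,0,0,0,0],[-1,1.7,2.1,0,0,0,0],[-1,1.1,2.1,0,0,0,0],[-1,0,0,0,0,0,0],[-1,0,0,0,0,0,0]]'
python3 - <<'E'
from h import *
p=snapshot("wrist"); cv2.imwrite("pics/w3.png",p["image"][:,:,::-1])
togo(579,-40)
for q in ["recess","radio","tool_tip"]:
    for d in place_of(p,q)[:2]: print(q,round(d["conf"],2),np.round(d["location"],1),pix(p,d["location"]).round(1))
for q,a in (("recess",(90,74,60,65)),("radio",(200,150,0,60))):
  for d in trace(p,q)[:2]:
    m=d["pixels"]; print(q,d["conf"],m.sum(),np.argwhere(m).mean(0)[::-1])
t=snapshot("top")
for d in place_of(t,"recess")[:2]: print("top",d["conf"],d["location"])
E
```

```text
time: 7.32
tool_pos: [451.5, -333.4, 204.4]
tcp_rot: [179.9, 0.2, 112.2]
ft_force: [0.1, -0.2, -1.6]
finger_gap: 17.2
grip_force: 58.7
time: 8.32
tool_pos: [575.1, -110.0, 200.5]
tcp_rot: [-179.9, -0.1, 112.4]
ft_force: [-0.0, -0.1, -0.6]
finger_gap: 17.3
grip_force: 58.7
TCP [ 574.78 -111.07  200.74] [-1.7987e+02 -9.0000e-02  1.1231e+02] F [ 0.53 -0.   -0.91] gap 17.0 GO cm [6.414e+00 3.089e+00 3.000e-03] turn None
recess 0.97 [579.4 -41.   89.8] [329.5 115. ]
tool_tip 0.72 [ 4.255e+02 -2.421e+02  2.000e-01] [ 85.  245.3]
tool_tip 0.69 [ 570.5 -110.6  138.5] [272.9 235.1]
recess 0.84 14795 [305.23034809  96.45447786]
radio 0.91 58030 [341.22767534 115.39617439]
top 0.83 [583.1, -38.2, 91.0]
```

View pics/w3.png

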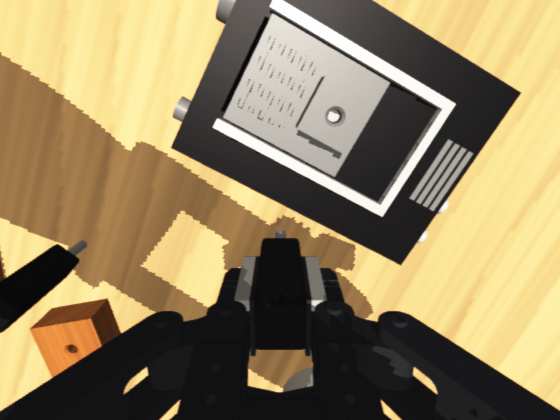

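The hole mouth is at about (335,116), the rails run to (455,103) and (383,215), and the held pin tip shows at (281,232). I'll measure precisely.

Run:
```python
from h import *
im=cv2.imread("pics/w3.png"); p=snapshot("wrist")
a=cv2.resize(im[91:141,305:365],None,fx=6,fy=6,interpolation=2)
b=cv2.resize(im[215:265,250:310],None,fx=6,fy=6,interpolation=2)
cv2.imwrite("pics/c3.png",np.hstack([a,b]))
print("rail dirs")
for A,B,z in (((270,2),(455,103),63),((214,124),(383,215),63)):
    d=ray(p,B,z)-ray(p,A,z); print(np.degrees(np.arctan2(d[1],d[0])),np.hypot(*d[:2]))
for i in range(3):
    p=snapshot("wrist"); s=sense(); print(s["tool_pos"].round(2), ray(p,(335,116),88).round(1), ray(p,(281,232),136).round(1))
    for d in place_of(p,"recess")[:1]: print("net",np.round(d["location"],1))
```

```text
rail dirs
-3.935764015834223 142.23572437036316
-6.371653475172765 142.0954652818057
[ 575.4  -112.57  202.36] [584.2 -43.   88. ] [ 575.  -111.5  136. ]
net [581.9 -37.6  92. ]
[ 575.5  -112.36  202.38] [584.3 -42.8  88. ] [ 575.1 -111.3  136. ]
net [581.4 -39.7  85.7]
[ 575.53 -112.21  202.33] [584.4 -42.7  88. ] [ 575.2 -111.1  136. ]
net [576.5 -35.1  86.7]
```

View pics/c3.png

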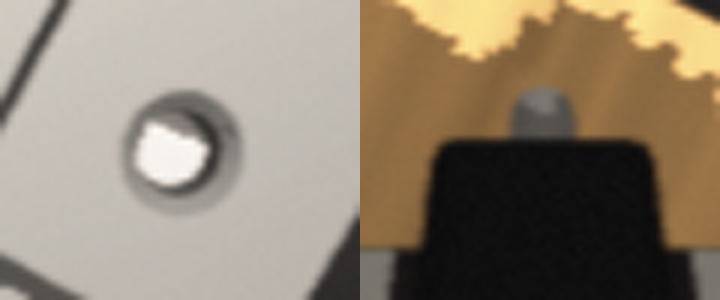

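```bash
python3 -m handwheel '[[-1,1.3,0.7,0,0,0,0],[-1,1.3,0.7,0,0,0,0],[-1,1.3,0.7,0,0,0,0],[-1,1.3,0.7,0,0,0,0],[-1,1.1,0.6,0,0,0,0],[-1,0,0,1.4,0,0,0],[-1,0,0,1.4,0,0,0],[-1,0,0,1,0,0,0],[-1,0,0,0.5,0,0,0],[-1,0,0,0,0,0,0],[-1,0,0,0,0,0,0],[-1,0,0,0,0,0,0]]'
python3 - <<'E'
from h import *
p=snapshot("wrist"); s=snapshot("side"); t=snapshot("top"); togo(584.4,-42.7)
u=pix(p,(584,-42,90)).astype(int); print(u)
a=cv2.resize(p["image"][u[1]-50:u[1]+50,u[0]-60:u[0]+60],None,fx=4,fy=4,interpolation=2)
v=pix(s,(584,-42,100)).astype(int); print(v)
b=cv2.resize(s["image"][v[1]-50:v[1]+50,v[0]-40:v[0]+40],None,fx=4,fy=4,interpolation=2)
cv2.imwrite("pics/c4.png",np.hstack([a,b])[:,:,::-1])
print(pix(p,(584.4,-42.7,88)),p["R"].round(3).tolist(),p["t"])
E
```

```text
time: 10.07
tool_pos: [583.7, -41.1, 160.1]
tcp_rot: [179.9, 0.0, 112.2]
ft_force: [0.3, 0.0, -0.0]
finger_gap: 17.4
grip_force: 58.7
TCP [583.75 -41.12 160.24] [1.7993e+02 4.0000e-02 1.1222e+02] F [ 0.59 -0.05 -0.88] gap 17.3 GO cm [-0.171  0.001  0.   ] turn None
[280 233]
[305 200]
[280.68948171 233.05711384] [[0.926, 0.378, 0.001], [0.36, -0.883, 0.3], [0.114, -0.278, -0.954]] [-524.73865082 -258.52523574  216.20609283]
```

View pics/c4.png

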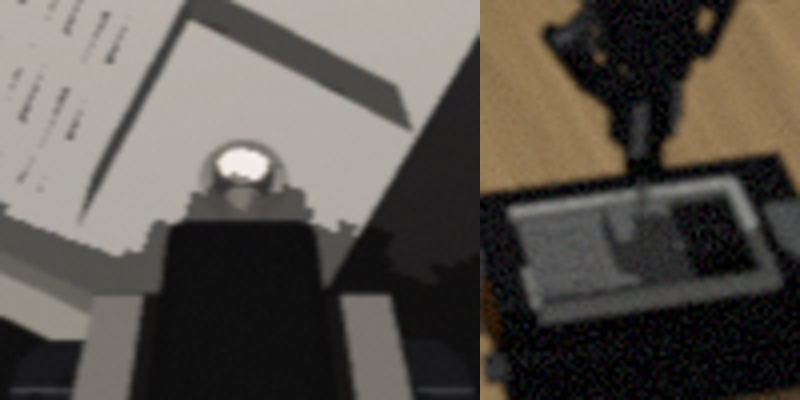

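The crop shows the hole centred at crop (245,183), image (280.9,228.4), with the pin tip just short of it at crop (240,205).

Run:
```python
from h import *
p=snapshot("wrist"); togo(583.3,-40.0)
print("hole",ray(p,(280.9,228.4),88).round(1)); s=sense()["tool_pos"]
for dz in (64,65,66): print(pix(p,s-[0,0,dz]), pix(p,s-[0,0,dz]+3*np.array([-.378,.926,0])))
P=[snapshot("top") for i in range(2)]
for q in P+[p]: print([np.round(d["location"],1) for d in place_of(q,"recess")[:1]])
```

```text
TCP [583.64 -41.09 160.09] [1.7994e+02 3.0000e-02 1.1222e+02] F [0.06 0.08 0.24] gap 17.0 GO cm [ 0.113  0.01  -0.   ] turn None
hole [583.5 -40.1  88. ]
[280.47582396 235.35029866] [280.47557741 230.28882881]
[280.47147533 234.66988145] [280.47121061 229.6292018 ]
[280.46716726 233.99580917] [280.46688471 228.97575306]
[array([581.8, -39.7,  93.1])]
[]
[array([577.3, -35.3,  89.1])]
```

```bash
python3 -m handwheel '[[-1,0.11,0,0,0,0,0],[-1,0,0,0.25,0,0,0],[-1,0,0,0.25,0,0,0],[-1,0,0,0.2,0,0,0],[-1,0,0,0.15,0,0,0],[-1,0,0,0,0,0,0]]'
python3 -m handwheel '[[-1,0,0,0.1,0,0,0],[-1,0,0,0.05,0,0,0],[-1,0,0,0,0,0,0]]'
```

```text
time: 11.02
tool_pos: [582.5, -39.9, 150.2]
tcp_rot: [-180.0, -0.0, 112.2]
ft_force: [-0.1, 0.0, -0.8]
finger_gap: 17.4
grip_force: 58.7
time: 11.27
tool_pos: [582.7, -39.9, 149.2]
tcp_rot: [-180.0, -0.0, 112.2]
ft_force: [0.2, -0.9, 0.4]
finger_gap: 17.4
grip_force: 58.7
```

```bash
python3 -m handwheel '[[-1,0,0,0.1,0,0,0],[-1,0,0,0.1,0,0,0],[-1,0,0,0,0,0,0]]'
python3 -m handwheel '[[-1,0,0,0.1,0,0,0],[-1,0,0,0.1,0,0,0],[-1,0,0,0,0,0,0]]'
```

```text
time: 11.52
tool_pos: [582.6, -39.9, 147.0]
tcp_rot: [-180.0, -0.0, 112.2]
ft_force: [0.6, -0.2, -0.5]
finger_gap: 16.9
grip_force: 58.7
time: 11.77
tool_pos: [582.6, -39.9, 145.0]
tcp_rot: [-180.0, -0.0, 112.2]
ft_force: [0.1, 0.3, -0.8]
finger_gap: 17.4
grip_force: 58.7
```

```bash
python3 -m handwheel '[[-1,0,0,0.1,0,0,0],[-1,0,0,0.1,0,0,0],[-1,0,0,0,0,0,0]]'
python3 -m handwheel '[[-1,0,0,0.1,0,0,0],[-1,0,0,0.1,0,0,0],[-1,0,0,0,0,0,0]]'
```

```text
time: 12.02
tool_pos: [582.9, -39.9, 143.3]
tcp_rot: [180.0, 0.0, 112.2]
ft_force: [0.1, 0.2, 1.0]
finger_gap: 17.3
grip_force: 59.0
time: 12.27
tool_pos: [582.9, -39.9, 141.5]
tcp_rot: [180.0, 0.0, 112.2]
ft_force: [-0.1, -0.0, 3.5]
finger_gap: 17.3
grip_force: 59.1
```

```bash
python3 -m handwheel '[[-1,0,0,0.1,0,0,0],[-1,0,0,0.1,0,0,0],[-1,0,0,0,0,0,0]]'
python3 -m handwheel '[[-1,0,0,0.1,0,0,0],[-1,0,0,0,0,0,0],[-1,0,0,0,0,0,0]]'
```

```text
time: 12.52
tool_pos: [582.9, -39.9, 139.4]
tcp_rot: [180.0, 0.0, 112.2]
ft_force: [-0.2, -0.2, 4.3]
finger_gap: 17.5
grip_force: 59.3
time: 12.77
tool_pos: [583.0, -39.9, 138.7]
tcp_rot: [180.0, 0.0, 112.2]
ft_force: [-1.4, 0.1, 5.5]
finger_gap: 17.4
grip_force: 59.5
```

```bash
python3 -m handwheel '[[-1,0,0,0.1,0,0,0],[-1,0,0,0,0,0,0],[-1,0,0,0,0,0,0]]'
python3 -m handwheel '[[-1,0,0,0.05,0,0,0],[-1,0,0,0,0,0,0],[-1,0,0,0,0,0,0]]'
```

```text
time: 13.02
tool_pos: [583.0, -39.9, 137.8]
tcp_rot: [180.0, 0.0, 112.2]
ft_force: [-1.1, 0.3, 6.7]
finger_gap: 17.2
grip_force: 59.7
time: 13.27
tool_pos: [583.1, -40.0, 137.6]
tcp_rot: [180.0, 0.0, 112.2]
ft_force: [-2.2, -0.2, 7.7]
finger_gap: 17.5
grip_force: 59.9
```

```bash
python3 -m handwheel '[[-1,0,0,0.03,0,0,0],[-1,-0.047,0.089,0,0,0,0],[-1,-0.047,0.089,0,0,0,0],[-1,0,0,0,0,0,0]]'
python3 -m handwheel '[[-1,-0.047,0.089,0,0,0,0],[-1,-0.047,0.089,0,0,0,0],[-1,0,0,0,0,0,0]]'
```

```text
time: 13.6
tool_pos: [585.4, -40.2, 137.6]
tcp_rot: [179.9, 0.0, 112.2]
ft_force: [-1.3, 0.1, 9.6]
finger_gap: 17.1
grip_force: 60.0
time: 13.85
tool_pos: [587.4, -40.4, 137.6]
tcp_rot: [179.9, 0.0, 112.2]
ft_force: [-1.1, 1.2, 8.3]
finger_gap: 17.3
grip_force: 59.9
```

```bash
python3 -m handwheel '[[-1,-0.047,0.089,0,0,0,0],[-1,-0.047,0.089,0,0,0,0],[-1,-0.047,0.089,0,0,0,0],[-1,0,0,0,0,0,0]]'
python3 -m handwheel '[[-1,-0.047,0.089,0,0,0,0],[-1,-0.047,0.089,0,0,0,0],[-1,-0.047,0.089,0,0,0,0],[-1,-0.047,0.089,0,0,0,0],[-1,-0.047,0.089,0,0,0,0]]'
```

```text
time: 14.18
tool_pos: [590.4, -40.7, 137.5]
tcp_rot: [179.9, 0.0, 112.2]
ft_force: [-2.5, -0.2, 8.8]
finger_gap: 17.3
grip_force: 59.9
time: 14.6
tool_pos: [595.3, -41.2, 137.6]
tcp_rot: [179.9, 0.0, 112.2]
ft_force: [-1.9, 0.1, 8.3]
finger_gap: 17.5
grip_force: 60.0
```

```bash
python3 -m handwheel '[[-1,-0.047,0.089,0,0,0,0],[-1,-0.047,0.089,0,0,0,0],[-1,-0.047,0.089,0,0,0,0],[-1,-0.047,0.089,0,0,0,0],[-1,-0.047,0.089,0,0,0,0],[-1,-0.047,0.089,0,0,0,0],[-1,-0.047,0.089,0,0,0,0],[-1,-0.047,0.089,0,0,0,0]]'
python3 -m handwheel '[[-1,-0.047,0.089,0,0,0,0],[-1,-0.047,0.089,0,0,0,0],[-1,-0.047,0.089,0,0,0,0],[-1,-0.047,0.089,0,0,0,0],[-1,-0.047,0.089,0,0,0,0],[-1,-0.047,0.089,0,0,0,0],[-1,-0.047,0.089,0,0,0,0],[-1,-0.047,0.089,0,0,0,0]]'
```

```text
time: 15.27
tool_pos: [603.3, -42.0, 137.6]
tcp_rot: [179.9, 0.0, 112.2]
ft_force: [-2.9, -0.3, 8.6]
finger_gap: 17.2
grip_force: 60.0
time: 15.93
tool_pos: [611.3, -42.8, 137.6]
tcp_rot: [179.9, 0.0, 112.2]
ft_force: [-2.4, 0.3, 9.9]
finger_gap: 17.4
grip_force: 60.0
```

```bash
python3 -m handwheel '[[-1,-0.047,0.089,0,0,0,0],[-1,-0.047,0.089,0,0,0,0],[-1,-0.047,0.089,0,0,0,0],[-1,-0.047,0.089,0,0,0,0],[-1,-0.047,0.089,0,0,0,0],[-1,-0.047,0.089,0,0,0,0],[-1,-0.047,0.089,0,0,0,0],[-1,-0.047,0.089,0,0,0,0],[-1,-0.047,0.089,0,0,0,0]]'
python3 -m handwheel '[[-1,-0.024,0.045,0,0,0,0],[-1,-0.024,0.045,0,0,0,0],[-1,-0.024,0.045,0,0,0,0],[-1,0,0,0,0,0,0]]'
```

```text
time: 16.68
tool_pos: [620.3, -43.6, 137.6]
tcp_rot: [179.9, 0.0, 112.2]
ft_force: [-2.6, 0.8, 9.0]
finger_gap: 17.1
grip_force: 60.0
time: 17.02
tool_pos: [621.9, -43.8, 137.6]
tcp_rot: [179.9, 0.0, 112.2]
ft_force: [-1.4, 0.3, 8.7]
finger_gap: 17.2
grip_force: 59.9
```

Tool has travelled 38.8 mm. I'll continue in 0.5 mm steps, watching for the end stop.

```bash
python3 -m handwheel '[[-1,-0.024,0.045,0,0,0,0],[-1,-0.024,0.045,0,0,0,0],[-1,0,0,0,0,0,0]]'
python3 -m handwheel '[[-1,-0.024,0.045,0,0,0,0],[-1,0,0,0,0,0,0]]'
python3 -m handwheel '[[-1,-0.024,0.045,0,0,0,0],[-1,0,0,0,0,0,0]]'
```

```text
time: 17.27
tool_pos: [622.9, -43.9, 137.6]
tcp_rot: [179.9, 0.0, 112.2]
ft_force: [-2.6, 0.9, 8.8]
finger_gap: 17.2
grip_force: 59.9
time: 17.43
tool_pos: [623.1, -43.9, 137.5]
tcp_rot: [180.0, 0.0, 112.2]
ft_force: [-4.4, 1.0, 9.9]
finger_gap: 17.4
grip_force: 60.1
time: 17.6
tool_pos: [623.6, -43.9, 137.5]
tcp_rot: [180.0, 0.0, 112.2]
ft_force: [-3.8, 0.7, 9.6]
finger_gap: 17.4
grip_force: 60.2
```

```bash
python3 -m handwheel '[[-1,0,0,-0.02,0,0,0],[-1,0,0,0,0,0,0]]'
python3 -m handwheel '[[-1,-0.014,0.026,0,0,0,0],[-1,0,0,0,0,0,0]]'
python3 -m handwheel '[[-1,0,0,0,0,0,0]]'
```

```text
time: 17.77
tool_pos: [623.6, -43.9, 137.6]
tcp_rot: [180.0, 0.0, 112.2]
ft_force: [-3.3, 1.0, 9.8]
finger_gap: 17.4
grip_force: 60.1
time: 17.93
tool_pos: [623.7, -44.0, 137.6]
tcp_rot: [180.0, 0.0, 112.2]
ft_force: [-4.0, 0.3, 9.6]
finger_gap: 17.4
grip_force: 60.0
time: 18.02
tool_pos: [623.8, -44.0, 137.6]
tcp_rot: [180.0, 0.0, 112.2]
ft_force: [-3.6, -0.5, 8.7]
finger_gap: 17.4
grip_force: 60.0
```

Run:
```python
from h import *
p=snapshot("wrist"); t=snapshot("top"); s=sense(); print(s["ft_force"])
u=pix(p,s["tool_pos"]-[0,0,70]).astype(int)
a=cv2.resize(p["image"][0:280,180:480],None,fx=1.8,fy=1.8,interpolation=2)
v=pix(t,(592,-42,60)).astype(int)
b=cv2.resize(t["image"][v[1]-55:v[1]+55,v[0]-30:v[0]+30],None,fx=4.2,fy=4.2,interpolation=2)
h=max(len(a),len(b)); f=lambda i:np.vstack([i,np.zeros((h-len(i),i.shape[1],3),np.uint8)])
cv2.imwrite("pics/c5.png",np.hstack([f(a),f(b)])[:,:,::-1])
```

```text
[-4.08040471  0.21467895  9.3713486 ]
```

View pics/c5.png

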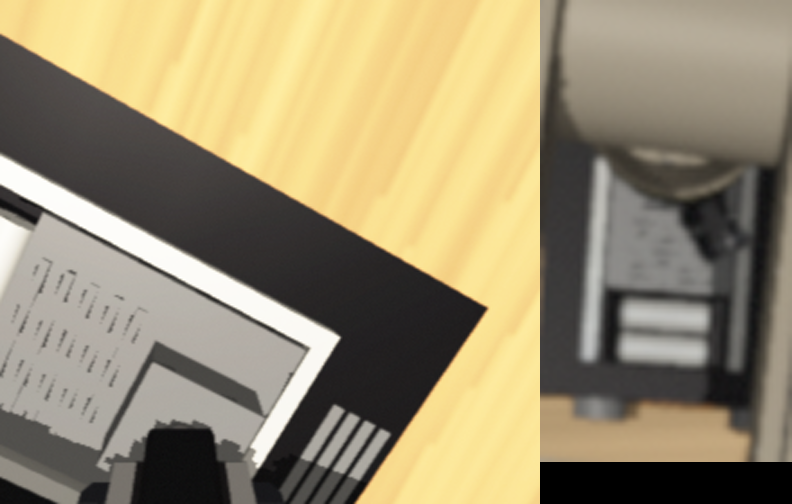

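Left half: the cover's front edge sits against the end bar at (300,360). Right half: two batteries are exposed behind it. I'll ease the downward press a little and do one confirming nudge.

```bash
python3 -m handwheel '[[-1,0,0,-0.03,0,0,0],[-1,0,0,0,0,0,0]]'
python3 -m handwheel '[[-1,-0.019,0.035,0,0,0,0],[-1,0,0,0,0,0,0]]'
```

```text
time: 18.28
tool_pos: [623.7, -43.9, 137.6]
tcp_rot: [180.0, 0.0, 112.2]
ft_force: [-2.5, 0.2, 6.8]
finger_gap: 17.2
grip_force: 59.8
time: 18.45
tool_pos: [624.1, -44.0, 137.6]
tcp_rot: [-180.0, 0.0, 112.2]
ft_force: [-3.9, 0.5, 8.3]
finger_gap: 17.5
grip_force: 60.0
```

```bash
python3 -m handwheel '[[-1,-0.019,0.035,0,0,0,0],[-1,0,0,0,0,0,0]]'
python3 -m handwheel '[[-1,0,0,0,0,0,0]]'
```

```text
time: 18.62
tool_pos: [624.5, -44.0, 137.6]
tcp_rot: [-180.0, 0.0, 112.2]
ft_force: [-3.7, 0.2, 7.7]
finger_gap: 17.3
grip_force: 59.9
time: 18.7
tool_pos: [624.5, -44.0, 137.6]
tcp_rot: [-180.0, 0.0, 112.2]
ft_force: [-3.1, -0.2, 7.9]
finger_gap: 17.1
grip_force: 59.9
```

```bash
python3 -m handwheel '[[-1,-0.019,0.035,0,0,0,0],[-1,0,0,0,0,0,0]]'
python3 -m handwheel '[[-1,-0.019,0.035,0,0,0,0],[-1,0,0,0,0,0,0]]'
python3 -m handwheel '[[-1,0,0,0,0,0,0]]'
```

```text
time: 18.87
tool_pos: [624.8, -44.1, 137.6]
tcp_rot: [-180.0, 0.0, 112.2]
ft_force: [-2.4, -0.3, 8.1]
finger_gap: 17.6
grip_force: 59.8
time: 19.03
tool_pos: [625.3, -44.1, 137.6]
tcp_rot: [180.0, 0.0, 112.2]
ft_force: [-2.7, -0.1, 7.8]
finger_gap: 17.7
grip_force: 59.9
time: 19.12
tool_pos: [625.3, -44.1, 137.6]
tcp_rot: [180.0, 0.0, 112.2]
ft_force: [-2.5, 0.4, 6.6]
finger_gap: 17.5
grip_force: 59.9
```

```bash
python3 -m handwheel '[[-1,-0.019,0.035,0,0,0,0],[-1,0,0,0,0,0,0],[-1,0,0,0,0,0,0]]'
python3 -m handwheel '[[-1,-0.019,0.035,0,0,0,0],[-1,0,0,0,0,0,0],[-1,0,0,0,0,0,0]]'
```

```text
time: 19.37
tool_pos: [625.4, -44.2, 137.6]
tcp_rot: [-180.0, -0.0, 112.2]
ft_force: [-4.4, 0.8, 9.0]
finger_gap: 17.1
grip_force: 59.9
time: 19.62
tool_pos: [625.5, -44.2, 137.6]
tcp_rot: [-179.9, -0.0, 112.2]
ft_force: [-6.3, 0.4, 10.2]
finger_gap: 17.2
grip_force: 60.0
```

That is the real end stop: force climbs and motion has ceased. I'll ease the side push and withdraw straight up.

```bash
python3 -m handwheel '[[-1,0.019,-0.035,-0.03,0,0,0],[-1,0,0,0,0,0,0]]'
python3 -m handwheel '[[-1,0,0,-0.1,0,0,0],[-1,0,0,-0.1,0,0,0],[-1,0,0,-0.2,0,0,0],[-1,0,0,-0.2,0,0,0],[-1,0,0,-0.2,0,0,0],[-1,0,0,0,0,0,0]]'
```

```text
time: 19.78
tool_pos: [625.4, -44.2, 137.6]
tcp_rot: [-180.0, -0.0, 112.2]
ft_force: [-4.2, 1.1, 6.6]
finger_gap: 17.4
grip_force: 59.6
time: 20.28
tool_pos: [625.4, -44.2, 145.2]
tcp_rot: [-180.0, -0.0, 112.2]
ft_force: [-1.5, -1.5, 0.7]
finger_gap: 17.4
grip_force: 58.7
```

```bash
python3 -m handwheel '[[-1,0,0,-0.3,0,0,0],[-1,0,0,-0.6,0,0,0],[-1,0,0,-0.6,0,0,0],[-1,0,0,-1,0,0,0],[-1,0,0,-1.2,0,0,0],[-1,0,0,-1.2,0,0,0],[-1,0,0,-1,0,0,0],[-1,0,0,0,0,0,0],[-1,0,0,0,0,0,0]]'
python3 - <<'E'
from h import *
p=snapshot("wrist"); togo(451.4,-333.4); 
for d in place_of(p,"recess")[:1]: print(d["conf"],np.round(d["location"],1))
cv2.imwrite("pics/w6.png",p["image"][:,:,::-1])
E
```

```text
time: 21.03
tool_pos: [626.4, -44.3, 205.8]
tcp_rot: [179.9, 0.1, 112.2]
ft_force: [-0.7, 0.3, -1.5]
finger_gap: 17.3
grip_force: 58.8
TCP [625.81 -44.16 204.57] [1.7997e+02 2.0000e-02 1.1223e+02] F [-0.05  0.61 -1.37] gap 17.7 GO cm [-2.0175e+01 -2.7088e+01 -9.0000e-03] turn None
0.77 [620.2 -40.   89. ]
```

View pics/w6.png

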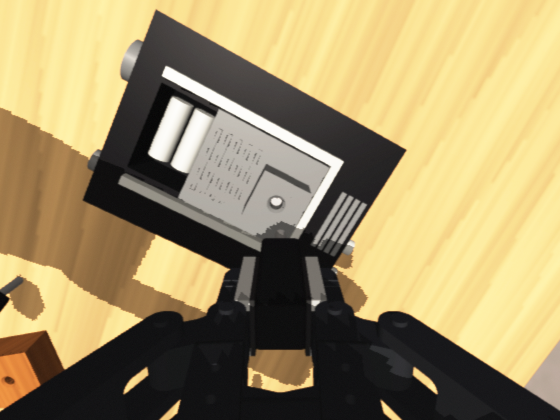

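Cover sits flush against the end bar with the batteries exposed and the button up in the hole at (277,202). Returning to the stand.

```bash
python3 -m handwheel '[[-1,-0.7,-1,0,0,0,0],[-1,-1.8,-2.4,0,0,0,0],[-1,-1.8,-2.4,0,0,0,0],[-1,-1.8,-2.4,0,0,0,0],[-1,-1.8,-2.4,0,0,0,0],[-1,-1.8,-2.4,0,0,0,0],[-1,-1.8,-2.4,0,0,0,0],[-1,-1.8,-2.4,0,0,0,0],[-1,-1.8,-2.4,0,0,0,0],[-1,-1.8,-2.4,0,0,0,0],[-1,-1.8,-2.4,0,0,0,0],[-1,-1.5,-2.1,0,0,0,0]]'
python3 -m handwheel '[[-1,0,0,0,0,0,0],[-1,0,0,0,0,0,0],[-1,0,0,0,0,0,0],[-1,0,0,0,0,0,0]]'
python3 - <<'E'
from h import *
q=snapshot("wrist"); togo(451.4,-333.4)
E
```

```text
time: 22.13
tool_pos: [448.9, -335.3, 203.4]
tcp_rot: [-179.9, -0.1, 112.2]
ft_force: [0.9, -0.5, -0.2]
finger_gap: 17.5
grip_force: 58.9
time: 22.47
tool_pos: [451.3, -332.9, 203.9]
tcp_rot: [-180.0, -0.0, 112.3]
ft_force: [0.6, 0.9, 0.8]
finger_gap: 17.2
grip_force: 58.9
TCP [ 451.53 -332.76  203.99] [-1.800e+02 -3.000e-02  1.123e+02] F [ 0.47 -0.01 -0.44] gap 17.6 GO cm [-0.055 -0.036 -0.   ] turn None
```

```bash
python3 -m handwheel '[[-1,-0.06,-0.04,1,0,0,0],[-1,0,0,2,0,0,0],[-1,0,0,2,0,0,0],[-1,0,0,2,0,0,0],[-1,0,0,1.5,0,0,0],[-1,0,0,1,0,0,0],[-1,0,0,0.4,0,0,0],[-1,0,0,0,0,0,0],[-1,0,0,0,0,0,0],[-1,0,0,0,0,0,0]]'
python3 - <<'E'
from h import *
p=snapshot("wrist"); togo(451.4,-333.4)
crop(p,(200,150,360,270),"c7.png",5)
E
```

```text
time: 23.35
tool_pos: [451.9, -334.9, 106.6]
tcp_rot: [179.9, 0.1, 112.2]
ft_force: [0.4, 0.0, 0.5]
finger_gap: 17.0
grip_force: 58.9
TCP [ 451.86 -334.97  106.67] [1.7994e+02 1.2000e-01 1.1224e+02] F [ 1.06  0.49 -0.61] gap 17.0 GO cm [ 0.162  0.017 -0.   ] turn None
```

View pics/c7.png

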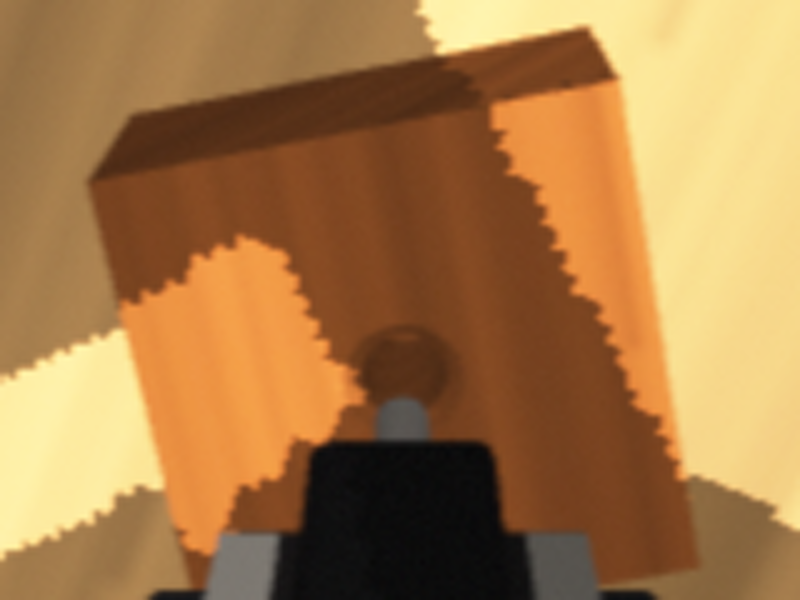

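Hole at crop (405,371), pin tip at (403,398), so the tip is short of the hole along +tool x.

Run:
```python
from h import *
p=snapshot("wrist"); togo(451.4,-333.4); s=sense()["tool_pos"]
I=lambda a,b:(200+a/5-.4,150+b/5-.4)
print("hole",ray(p,I(405,371),35).round(1))
zt=s[2]-64.6; e=np.array([-.378,.926,0])
print("tip rim pred crop",(pix(p,np.r_[s[:2],zt]+3*e)-[199.6,149.6])*5,"tip meas",(ray(p,I(403,398),zt)-3*e).round(1))
```

```text
TCP [ 451.79 -334.96  106.61] [1.7994e+02 1.1000e-01 1.1223e+02] F [ 0.03  0.02 -0.45] gap 17.4 GO cm [ 0.16   0.023 -0.   ] turn None
hole [ 450.4 -331.3   35. ]
tip rim pred crop [404.64517225 401.29902436] tip meas [ 451.5 -334.7   42. ]
```

```bash
python3 -m handwheel '[[-1,0.26,0.03,0,0,0,0],[-1,0,0,0,0,0,0],[-1,0,0,0.3,0,0,0],[-1,0,0,0.3,0,0,0],[-1,0,0,0.2,0,0,0],[-1,0,0,0,0,0,0]]'
python3 -m handwheel '[[-1,0,0,0.2,0,0,0],[-1,0,0,0.2,0,0,0],[-1,0,0,0.2,0,0,0],[-1,0,0,0,0,0,0]]'
```

```text
time: 23.95
tool_pos: [450.0, -331.6, 96.4]
tcp_rot: [-180.0, -0.0, 112.2]
ft_force: [0.7, 0.0, -1.4]
finger_gap: 17.2
grip_force: 58.8
time: 24.28
tool_pos: [450.2, -331.7, 90.7]
tcp_rot: [-180.0, -0.0, 112.2]
ft_force: [-0.2, -0.3, -1.1]
finger_gap: 17.1
grip_force: 58.9
```

```bash
python3 -m handwheel '[[-1,0,0,0.3,0,0,0],[-1,0,0,0.3,0,0,0],[-1,0,0,0.3,0,0,0],[-1,0,0,0.3,0,0,0],[-1,0,0,0.2,0,0,0],[-1,0,0,0,0,0,0]]'
python3 -m handwheel '[[-1,0,0,0.1,0,0,0],[-1,0,0,0.1,0,0,0],[-1,0,0,0,0,0,0]]'
python3 -m handwheel '[[-1,0,0,0.05,0,0,0],[-1,0,0,0,0,0,0]]'
```

```text
time: 24.78
tool_pos: [450.2, -331.7, 76.6]
tcp_rot: [-180.0, -0.0, 112.2]
ft_force: [0.0, -0.2, -0.9]
finger_gap: 17.6
grip_force: 58.8
time: 25.03
tool_pos: [450.3, -331.8, 75.2]
tcp_rot: [-180.0, -0.0, 112.2]
ft_force: [-0.4, 0.9, -1.2]
finger_gap: 16.8
grip_force: 58.8
time: 25.2
tool_pos: [450.4, -331.8, 74.8]
tcp_rot: [-180.0, -0.0, 112.2]
ft_force: [-0.8, 0.9, -1.1]
finger_gap: 17.1
grip_force: 58.8
```

```bash
python3 -m handwheel '[[-1,0,0,0.1,0,0,0],[-1,0,0,0,0,0,0]]'
python3 -m handwheel '[[-1,0,0,0.06,0,0,0],[-1,0,0,0,0,0,0]]'
python3 -m handwheel '[[-1,0,0,0.06,0,0,0],[-1,0,0,0,0,0,0]]'
```

```text
time: 25.37
tool_pos: [450.4, -331.8, 73.7]
tcp_rot: [-180.0, -0.0, 112.2]
ft_force: [0.2, -1.2, -0.7]
finger_gap: 17.2
grip_force: 58.8
time: 25.53
tool_pos: [450.4, -331.9, 73.6]
tcp_rot: [180.0, 0.0, 112.2]
ft_force: [-1.8, 0.6, 2.9]
finger_gap: 17.1
grip_force: 59.5
time: 25.7
tool_pos: [450.5, -332.0, 73.5]
tcp_rot: [180.0, 0.0, 112.2]
ft_force: [-3.4, 2.2, 8.6]
finger_gap: 17.3
grip_force: 60.3
```

Handle is seated on the block at the original height. I'll release and rise.

```bash
python3 -m handwheel '[[0.2,0,0,0,0,0,0],[0.2,0,0,0,0,0,0],[0.2,0,0,0,0,0,0],[0.2,0,0,0,0,0,0],[0.2,0,0,0,0,0,0],[0.2,0,0,0,0,0,0]]'
python3 -m handwheel '[[0.2,0,0,-0.5,0,0,0],[0.2,0,0,-1,0,0,0],[0.2,0,0,-2,0,0,0],[0.2,0,0,-2.5,0,0,0],[0.2,0,0,-2.5,0,0,0],[0.2,0,0,-2.5,0,0,0],[0.2,0,0,-2,0,0,0],[0.2,0,0,0,0,0,0],[0.2,0,0,0,0,0,0],[0.2,0,0,0,0,0,0],[0.2,0,0,0,0,0,0]]'
python3 - <<'E'
from h import *
p=snapshot("wrist"); s=snapshot("side")
a=cv2.resize(p["image"],None,fx=.8,fy=.8,interpolation=cv2.INTER_AREA); b=cv2.resize(s["image"][170:400,230:360],None,fx=2.5,fy=2.5,interpolation=2)
h=max(len(a),len(b)); f=lambda i:np.vstack([i,np.zeros((h-len(i),i.shape[1],3),np.uint8)])
cv2.imwrite("pics/c8.png",np.hstack([f(a),f(b)])[:,:,::-1])
for q in (p,s):
    for n in ("tool_grip","recess"): print(n,[(round(d["conf"],2),np.round(d["location"],1)) for d in place_of(q,n)[:3]])
E
```

```text
time: 26.2
tool_pos: [450.3, -331.8, 72.5]
tcp_rot: [-180.0, -0.0, 112.2]
ft_force: [-0.4, -0.2, 0.9]
finger_gap: 51.3
grip_force: 0.0
time: 27.12
tool_pos: [449.8, -331.4, 201.5]
tcp_rot: [-180.0, -0.1, 112.2]
ft_force: [-0.0, -0.1, 0.1]
finger_gap: 51.4
grip_force: 0.0
tool_grip [(0.86, array([ 493.1, -411.4,   39.8])), (0.82, array([ 452.7, -331.8,   64.2])), (0.64, array([ 423.3, -246.2,   73.4]))]
recess []
tool_grip [(0.87, array([ 420.7, -242.7,   76.2])), (0.77, array([ 450.1, -329.6,   68.2])), (0.57, array([ 490.8, -417.4,   43.2]))]
recess [(0.76, array([622.6, -46. ,  87.7])), (0.23, array([ 451.5, -329.2,   67.9]))]
```

View pics/c8.png

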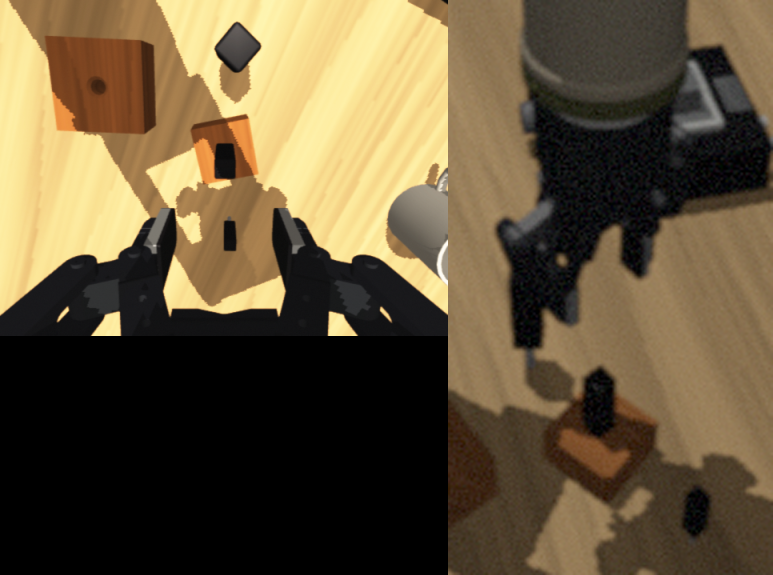

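The tool stands upright in the smaller stand, seated as before, at wrist (225,160) and side crop (600,405). The recess is now at about (623,-45), so the cover is fully open, and the gripper is clear. Handing in.

```bash
python3 -c "
from bench import *
print(hand_in())"
```

```text
the job is handed in; nothing more can be done
None
```

The cover is pushed to its end stop and appears locked open, and the tool is back upright in its stand. The job was handed in at about 27 s. At the stop, the press and push together briefly read about 16.5 N, over your 15 N limit, so I eased off at once.

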